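Freshen the scent pot and pick out the fullest refill tin

ROBOT

A 6-joint arm with a two-finger parallel gripper is mounted at the origin on the work surface. World frame = base frame: x ahead of the robot, y to its left, z up, the work surface at z = 0. Lengths are in m, angles in rad, forces in N, time in s.
With the tool pointing down it reaches from about 0.25 to 0.725 m from the base axis. Payload 9.7 kg.
Tool frame: the origin (TCP) lies at the very end of the fingers, on their centre line; the grasp point (between the pads) lies 19 mm behind it; z points along the fingers, y is the line along which they close (so a half turn about z gives the same grasp; the last joint's range is limited). The gripper opens to 85 mm and grips with 20 to 120 N. Pads are 22 mm wide; open, the fingers measure 114 mm over their backs; the gripper's body (76 mm by 85 mm) begins 54 mm behind the grasp point. The pads swing forward as they close: fully open they stand 13 mm farther back than shut.
Start: joints at [-1.219, 0.087, 0.176, 1.66, 0, 1.571], TCP at [0.19, -0.516, 0.231] pointing down, gripper open.
Joint ranges: [-3.13, 3.13], [-0.85, 1.81], [-1.15, 1.24], [-2.2, 2.28], [-1.44, 1.52], [-3.14, 3.14]. Speed limits (rad/s): [2.22, 2.22, 2.57, 3.14, 3.14, 3.14].

INTERFACE

Orientations are given as a unit quaternion [x, y, z, w].
In Python, from rig import r gives the robot as it stands.
- The arm moves only by the shell command python3 -m crank 'ROWS' [OPENING] [FORCE]. ROWS is JSON, a list that holds one entry, the list of rows, each a list of 4 numbers: the shift along the tool's x, y, z in cm, then the turn about the tool's z in rad. In form: [[[tx, ty, tz, yaw], ...]]. A call has exactly 8 rows; each row is the pose to reach, as a shift and turn from the pose commanded when the call began, along the tool's axes at that moment; what a row does not reach only later rows make up. A row lasts 1/10 s, in which the tool goes at most 50 mm and 8.59 degrees, less where a joint would pass 70% of its speed; a pose out of reach is approached as far as the arm can. A call with a gripper value outside its range is refused whole. OPENING is the opening, from 0 (shut) to 1 (fully open), set as the call begins (- or left out, the last holds). The fingers move at their own pace and stop on an object; FORCE is the grip in N (left out, the last holds). Time passes only in rows, so rows that repeat a pose let the fingers close, or fill a call up. It gives the time, the measured TCP pose, the force, the opening and the grip force at its end, in the units of the state.
- r.sense(): the state, without advancing time (a new reading comes with each control period).
- r.get_image(name): name is "scene" or "side" or "wrist"; returns the picture (384x512x3 uint8, red, green, blue); there is no depth.
- r.camera_model(name): a dict with "camera_matrix" (3x3 intrinsics, pixels), "extrinsics" (4x4, takes a point from world to camera coordinates); the wrist camera has in their place "tool_from_camera" (4x4, takes a point from camera to tool coordinates, whose origin is the TCP and whose axes are the flange's). Camera axes: x right, y up, looking along -z (the intrinsics and any distortion apply to the point x, -y, -z); pixel columns grow to the right and rows downward; lengths in m; the calibration is good to about 2 mm. A picture is of the moment at which its call begins: read the wrist's pose just before it. camera_model takes no time and is no camera call.
- r.sign_off(): hands the job in; it is judged then, once.
The state is a dict: "time": time; "joint_pos": joint angles; "dq": joint speeds; "joint_torque": joint torques, N m; "eef_pos": TCP position; "tool_rot": TCP orientation; "wrist_force": force on the tool from outside, world axes, zero at the start; "wrist_torque": the same for the moment, N m; "opening": finger opening in m; "grasp_force": force on a finger pad.
Only numpy, scipy, OpenCV 4.12 (cv2) and the standard library are available. Lean on these libraries where they do the work, as an engineer would, in place of code of your own. Each camera call takes 0.05 s, during which the arm holds its last target. There are 200 camera calls.

TASK

Freshen the scent pot by the radiator: take the red-handled stirrer from its wooden holder, stir the beads round in the pot with it so that most of them are clearly shifted from where they lay, spilling none, and let go of the stirrer, leaving it in the pot. Then lift the three closed refill tins one after another to feel which is the heaviest, leave the two lighter ones standing upright on the shelf, and finish while holding the heaviest upright and still in the gripper, at least 10 cm above the open middle of the shelf (not over the blue boxes) and touching nothing else. Do not topple any tin, and leave the bottles, can, mug and stopper where they are.

Things in the scene. Friction and masses are not known exactly. Their poses are not given: they have to be found in the camera images.
- tin_a: closed tin: plain aluminium cylinder with a green band and a steel lid, 56 mm diameter, 80 mm tall, standing upright; opaque, one of three that look exactly alike. Origin: centre of the underside; z runs up its axis. One of the three is at least 350 g heavier than either of the others, which one is not told and changes from start to start; all are under 1 kg.
- tin_b: closed tin: plain aluminium cylinder with a green band and a steel lid, 56 mm diameter, 80 mm tall, standing upright; opaque, one of three that look exactly alike. Origin: centre of the underside; z runs up its axis. One of the three is at least 350 g heavier than either of the others, which one is not told and changes from start to start; all are under 1 kg.
- tin_c: closed tin: plain aluminium cylinder with a green band and a steel lid, 56 mm diameter, 80 mm tall, standing upright; opaque, one of three that look exactly alike. Origin: centre of the underside; z runs up its axis. One of the three is at least 350 g heavier than either of the others, which one is not told and changes from start to start; all are under 1 kg.
- pot: white ceramic pot fixed to the shelf: round, open on top, 85 mm tall, outer diameter 124 mm at the foot and 132 mm at the rim, wall 5 mm, so 114 to 122 mm wide inside; inner floor 6 mm above the shelf. Origin: centre of the underside; z up.
- bead0: one of five chunky scent beads, hard ball of 22 mm diameter, 14 g, orange, yellow or terracotta, lying loose in one layer on the floor of the pot. Origin: its centre.
- bead1: one of five chunky scent beads, hard ball of 22 mm diameter, 14 g, orange, yellow or terracotta, lying loose in one layer on the floor of the pot. Origin: its centre.
- bead2: one of five chunky scent beads, hard ball of 22 mm diameter, 14 g, orange, yellow or terracotta, lying loose in one layer on the floor of the pot. Origin: its centre.
- bead3: one of five chunky scent beads, hard ball of 22 mm diameter, 14 g, orange, yellow or terracotta, lying loose in one layer on the floor of the pot. Origin: its centre.
- bead4: one of five chunky scent beads, hard ball of 22 mm diameter, 14 g, orange, yellow or terracotta, lying loose in one layer on the floor of the pot. Origin: its centre.
- stirrer: stirrer: straight steel rod, 12 mm diameter, with a red round handle at the top, 24 mm diameter and 60 mm long (from 130 to 190 mm above the foot); 190 mm long, 90 g. Starts upright in the hole of the dark wooden holder, foot 10 mm above the shelf, with up to 4 degrees of play. Origin: centre of the lower end (foot); z runs up the rod to the handle.
- holder: dark wooden block fixed to the shelf, 70 x 70 x 60 mm tall, with one upright 15 mm hole, 50 mm deep, in the middle of its top, in which the stirrer stands. Origin: centre of the underside; z up.
- bottle_a: bystander: empty green glass bottle, 64 mm diameter, 200 mm tall, loose. Origin: centre of the underside; z up.
- bottle_b: bystander: empty amber glass bottle, 64 mm diameter, 200 mm tall, loose. Origin: centre of the underside; z up.
- can: bystander: bare aluminium can, 66 mm diameter, 115 mm tall, loose. Origin: centre of the underside; z up.
- mug: bystander: blue ceramic mug, 80 mm diameter, 90 mm tall, loose, handle at its +y side. Origin: centre of the underside; z up.
- stopper: bystander: small red silicone bottle stopper, 34 mm diameter at the top, 34 mm tall, loose. Origin: centre of the underside; z up.
Things that resemble listed ones, but are neither listed nor needed, are in the scene too. Of the things like the pot, leave any that is purple; of the rest the larger one is meant.

How it is judged:
On the way, in this order (a step that is already met when the one before it is completed fails the run):
1. beads stirred: with the stirrer held in the fingers and its foot down in the pot, at least three of the five beads are over 15 mm from where they started (contact force between the fingers and stirrer above 0.5 N and horizontal distance between stirrer and pot below 0.06 m and z of stirrer in the frame of pot between -0.005 and 0.05 m and (distance of each of bead0, bead1, bead2 from where it was at the start of the episode above 0.015 m or distance of each of bead0, bead1, bead3 from where it was at the start of the episode above 0.015 m or distance of each of bead0, bead1, bead4 from where it was at the start of the episode above 0.015 m or distance of each of bead0, bead2, bead3 from where it was at the start of the episode above 0.015 m or distance of each of bead0, bead2, bead4 from where it was at the start of the episode above 0.015 m or distance of each of bead0, bead3, bead4 from where it was at the start of the episode above 0.015 m or distance of each of bead1, bead2, bead3 from where it was at the start of the episode above 0.015 m or distance of each of bead1, bead2, bead4 from where it was at the start of the episode above 0.015 m or distance of each of bead1, bead3, bead4 from where it was at the start of the episode above 0.015 m or distance of each of bead2, bead3, bead4 from where it was at the start of the episode above 0.015 m)), for 0.05 s.
2. the stirrer is let go with its foot in the pot (contact force between the fingers and stirrer below 0.1 N and horizontal distance between stirrer and pot below 0.06 m and z of stirrer in the frame of pot between -0.005 and 0.05 m), for 0.2 s.
3. for comparison, a lighter tin is lifted clear of the shelf in the fingers (15 mm or more) while the heavy one, known by pressing on the shelf with over 4 N, stands there (((height (world z) of tin_a above 0.015 m and contact force between the fingers and tin_a above 1 N and ((height (world z) of tin_b below 0.006 m and contact force between tin_b and anything else above 4 N) or (height (world z) of tin_c below 0.006 m and contact force between tin_c and anything else above 4 N))) or (height (world z) of tin_b above 0.015 m and contact force between the fingers and tin_b above 1 N and ((height (world z) of tin_a below 0.006 m and contact force between tin_a and anything else above 4 N) or (height (world z) of tin_c below 0.006 m and contact force between tin_c and anything else above 4 N))) or (height (world z) of tin_c above 0.015 m and contact force between the fingers and tin_c above 1 N and ((height (world z) of tin_a below 0.006 m and contact force between tin_a and anything else above 4 N) or (height (world z) of tin_b below 0.006 m and contact force between tin_b and anything else above 4 N))))), for 0.1 s.
At the end, for the whole second after the job is handed in: Heaviest tin in fingers, over 95 mm up, clear of the blue boxes (x < 0.74, |y| < 0.49 m), within 15 degrees of upright, under 40 mm/s, touching nothing else; the lighter two (each pressing under 4 N) upright on the shelf; stirrer foot and beads in the pot (within 60 mm of axis, up to 50 mm high) (((height (world z) of tin_a above 0.095 m and angle between tin_a's own z axis and vertical below 0.26 rad and world x of tin_a below 0.74 m and world y of tin_a between -0.49 and 0.49 m and linear speed of tin_a below 0.04 m/s and contact force between the fingers and tin_a above 1 N and contact force between tin_a and pot below 0.2 N and contact force between tin_a and holder below 0.2 N and contact force between tin_a and stirrer below 0.2 N and contact force between tin_a and bottle_a below 0.2 N and contact force between tin_a and bottle_b below 0.2 N and contact force between tin_a and can below 0.2 N and contact force between tin_a and mug below 0.2 N and height (world z) of each of tin_b, tin_c below 0.006 m and angle between each of tin_b, tin_c's own z axis and vertical below 0.1 rad and linear speed of each of tin_b, tin_c below 0.03 m/s and contact force between each of tin_b, tin_c and anything else below 4 N) or (height (world z) of tin_b above 0.095 m and angle between tin_b's own z axis and vertical below 0.26 rad and world x of tin_b below 0.74 m and world y of tin_b between -0.49 and 0.49 m and linear speed of tin_b below 0.04 m/s and contact force between the fingers and tin_b above 1 N and contact force between tin_b and pot below 0.2 N and contact force between tin_b and holder below 0.2 N and contact force between tin_b and stirrer below 0.2 N and contact force between tin_b and bottle_a below 0.2 N and contact force between tin_b and bottle_b below 0.2 N and contact force between tin_b and can below 0.2 N and contact force between tin_b and mug below 0.2 N and height (world z) of each of tin_a, tin_c below 0.006 m and angle between each of tin_a, tin_c's own z axis and vertical below 0.1 rad and linear speed of each of tin_a, tin_c below 0.03 m/s and contact force between each of tin_a, tin_c and anything else below 4 N) or (height (world z) of tin_c above 0.095 m and angle between tin_c's own z axis and vertical below 0.26 rad and world x of tin_c below 0.74 m and world y of tin_c between -0.49 and 0.49 m and linear speed of tin_c below 0.04 m/s and contact force between the fingers and tin_c above 1 N and contact force between tin_c and pot below 0.2 N and contact force between tin_c and holder below 0.2 N and contact force between tin_c and stirrer below 0.2 N and contact force between tin_c and bottle_a below 0.2 N and contact force between tin_c and bottle_b below 0.2 N and contact force between tin_c and can below 0.2 N and contact force between tin_c and mug below 0.2 N and height (world z) of each of tin_a, tin_b below 0.006 m and angle between each of tin_a, tin_b's own z axis and vertical below 0.1 rad and linear speed of each of tin_a, tin_b below 0.03 m/s and contact force between each of tin_a, tin_b and anything else below 4 N)) and horizontal distance between each of stirrer, bead0, bead1, bead2, bead3, bead4 and pot below 0.06 m and z of stirrer in the frame of pot between -0.005 and 0.05 m and z of bead0 in the frame of pot between -0.005 and 0.05 m and z of bead1 in the frame of pot between -0.005 and 0.05 m and z of bead2 in the frame of pot between -0.005 and 0.05 m and z of bead3 in the frame of pot between -0.005 and 0.05 m and z of bead4 in the frame of pot between -0.005 and 0.05 m); the arm keeps its last pose, push and grip.
It fails at once if a bottle, the can, the mug or the stopper is moved over 30 mm or tipped (distance of any of bottle_a, bottle_b, can, mug, stopper from where it was at the start of the episode above 0.03 m or angle between any of bottle_a, bottle_b, can, mug, stopper's own z axis and vertical above 0.4 rad).
It fails at once if a tin is toppled (angle between any of tin_a, tin_b, tin_c's own z axis and vertical above 0.7 rad).
It also fails if it takes over 72 s, if anything falls off the work surface, if the arm or the gripper's body presses on something with over 40 N, if the wrist force passes 120 N, or if a joint passes its speed limit or range.

## Working session

There is one attempt and no reset: what is moved stays moved. The work goes in short steps, Python scripts to look and compute and a shell command to move; the robot and the scene stay as the last step left them, time stands still between calls to the robot, and variables do not carry over. Pictures are saved under pics/ and viewed, at most 14 in all, crops included, and the job is handed in when it is done.

```bash
mkdir -p pics; ls; cat > h.py <<'E'
import numpy as np,cv2
from rig import r
def cam(n):
    m=r.camera_model(n);return m
def ray(n,u,v,m=None):
    m=m or r.camera_model(n);K=np.array(m["camera_matrix"])
    d=np.linalg.inv(K)@[u,v,1];d=np.array([d[0],-d[1],-d[2]])
    if "extrinsics" in m:
        E=np.array(m["extrinsics"]);R=E[:3,:3];t=E[:3,3];return -R.T@t,R.T@d
    from scipy.spatial.transform import Rotation as Ro
    s=r.sense();T=np.array(m["tool_from_camera"]);Rw=Ro.from_quat(s["tool_rot"]).as_matrix()
    return np.array(s["eef_pos"])+Rw@T[:3,3],Rw@T[:3,:3]@d
def onz(n,u,v,z):
    o,d=ray(n,u,v);return o+d*(z-o[2])/d[2]
def proj(n,p):
    m=r.camera_model(n);K=np.array(m["camera_matrix"])
    if "extrinsics" in m:
        E=np.array(m["extrinsics"]);c=E[:3,:3]@p+E[:3,3]
    else:
        from scipy.spatial.transform import Rotation as Ro
        s=r.sense();T=np.array(m["tool_from_camera"]);Rw=Ro.from_quat(s["tool_rot"]).as_matrix()
        c=T[:3,:3].T@(Rw.T@(np.array(p)-s["eef_pos"])-T[:3,3])
    q=K@[c[0],-c[1],-c[2]];return q[:2]/q[2]
def tri(a,pa,b,pb):
    o1,d1=ray(a,*pa);o2,d2=ray(b,*pb)
    s=np.linalg.lstsq(np.c_[d1,-d2],o2-o1,rcond=None)[0]
    return (o1+d1*s[0]+o2+d2*s[1])/2,np.linalg.norm(o1+d1*s[0]-o2-d2*s[1])
def grab(n,f):
    i=r.get_image(n);cv2.imwrite("pics/"+f,cv2.cvtColor(i,cv2.COLOR_RGB2BGR));return i
E
python3 - <<'E'
from h import *
import cv2
a=grab("scene","a.png");b=grab("side","b.png")
print(r.sense())
for n in("scene","side","wrist"):
  m=r.camera_model(n);print(n,{k:np.round(v,3).tolist() for k,v in m.items() if k!='name'})
E
```

```text
pics
{'time': 0.1, 'joint_pos': array([-1.21901119e+00,  8.73948977e-02,  1.75226403e-01,  1.65978367e+00,
       -4.41654602e-05,  1.57079912e+00]), 'dq': array([ 0.00182307, -0.00025971,  0.00089355, -0.00263542,  0.00036033,
       -0.00201592]), 'joint_torque': array([-6.02028613e-04, -5.21561980e+01,  4.65652657e+01,  1.59312773e-02,
       -3.73965946e-06, -4.30773412e-05]), 'eef_pos': array([ 0.18943686, -0.51613898,  0.23066624]), 'tool_rot': array([ 9.84570820e-01,  1.74985614e-01, -1.22871185e-04, -5.65138202e-04]), 'wrist_force': array([ 0.55988249,  0.24419031, -0.01690871]), 'wrist_torque': array([ 0.03396748, -0.03881644,  0.06810059]), 'grasp_force': 0.0, 'opening': 0.08542688001913815}
scene {'camera_matrix': [[406.806, 0.0, 254.306], [0.0, 406.806, 198.015], [0.0, 0.0, 1.0]], 'extrinsics': [[0.502, 0.865, -0.002, -0.251], [-0.737, 0.429, 0.522, 0.364], [0.453, -0.26, 0.853, -1.239], [0.0, 0.0, 0.0, 1.0]]}
side {'camera_matrix': [[458.868, 0.0, 252.017], [0.0, 458.868, 192.958], [0.0, 0.0, 1.0]], 'extrinsics': [[-0.954, -0.299, -0.004, 0.46], [0.213, -0.689, 0.692, -0.168], [-0.209, 0.66, 0.721, -1.014], [0.0, 0.0, 0.0, 1.0]]}
wrist {'camera_matrix': [[326.444, 0.0, 250.762], [0.0, 326.444, 190.577], [0.0, 0.0, 1.0]], 'tool_from_camera': [[-0.0, 0.956, 0.294, 0.074], [1.0, -0.0, 0.001, -0.0], [0.0, 0.294, -0.956, -0.143], [0.0, 0.0, 0.0, 1.0]]}
```

View pics/a.png

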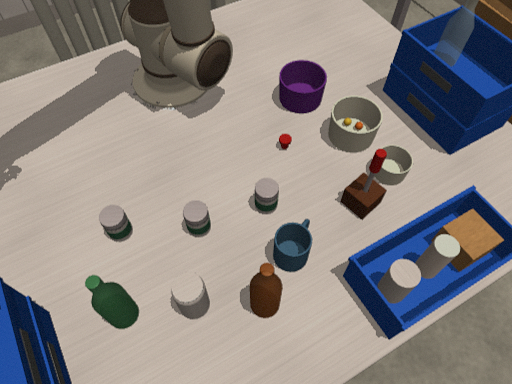

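View pics/b.png

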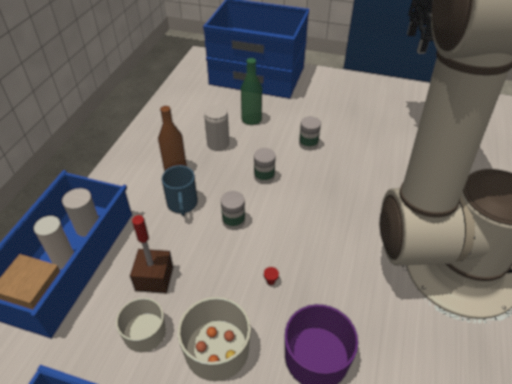

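The scene picture shows three pot-like things: purple (302,86), a large white one with beads (355,122), and a small pale one (392,165). The large white one fits, since purple is excluded and it is the bigger of the other two. The tins are at (115,222), (197,217) and (266,195), the stirrer handle at (378,160), and the holder at (363,196).

```bash
python3 - <<'E'
from h import *
a=cv2.imread("pics/a.png");b=cv2.imread("pics/b.png")
def red(im):
    h=cv2.cvtColor(im,cv2.COLOR_BGR2HSV)
    m=(((h[...,0]<5)|(h[...,0]>172))&(h[...,1]>190)&(h[...,2]>90)).astype(np.uint8)
    n,l,s,c=cv2.connectedComponentsWithStats(m)
    return [(c[i].round(1),s[i].tolist()) for i in range(1,n) if s[i,4]>30]
print("red scene",red(a));print("red side",red(b))
for nm,p,q in [("tin_L",(113,214),(310,124)),("tin_M",(196,211),(264,155)),("tin_R",(266,187),(233,200))]:
    print(nm,onz("scene",*p,.08).round(3),onz("side",*q,.08).round(3),[x if np.ndim(x)==0 else x.round(3) for x in tri("scene",p,"side",q)])
for nm,p,q,z in [("pot",(355,115),(216,327),.085),("holder",(363,189),(152,263),.06),("mug",(293,238),(180,179),.09),("can",(187,283),(217,116),.115),("amb",(267,270),(166,112),.2),("grn",(93,283),(251,64),.2),("small",(394,160),(142,315),.05)]:
    print(nm,onz("scene",*p,z).round(3),onz("side",*q,z).round(3),tri("scene",p,"side",q)[0].round(3))
c=np.vstack([cv2.resize(a[70:220,300:430],None,fx=3,fy=3)]);d=cv2.resize(b[200:384,100:260],None,fx=2.44,fy=2.44)[:450]
cv2.imwrite("pics/c.png",np.hstack([c,d]))
E
```

```text
red scene [(array([284.7, 138.8]), [279, 134, 12, 10, 91]), (array([380.7, 153. ]), [376, 149, 10, 9, 72])]
red side []
tin_L [ 0.417 -0.313  0.08 ] [ 0.413 -0.308  0.08 ] [array([ 0.414, -0.313,  0.076]), np.float64(7.237809936424444e-05)]
tin_M [ 0.502 -0.15   0.08 ] [ 0.497 -0.149  0.08 ] [array([ 0.499, -0.151,  0.077]), np.float64(0.0035175796908641552)]
tin_R [0.526 0.017 0.08 ] [0.521 0.021 0.08 ] [array([0.523, 0.018, 0.076]), np.float64(0.0017736903775633823)]
pot [0.454 0.327 0.085] [0.447 0.33  0.085] [0.449 0.329 0.08 ]
holder [0.635 0.218 0.06 ] [0.63  0.223 0.06 ] [0.633 0.221 0.056]
mug [ 0.67  -0.003  0.09 ] [0.66  0.002 0.09 ] [ 0.665 -0.002  0.083]
can [ 0.657 -0.24   0.115] [ 0.649 -0.223  0.115] [ 0.654 -0.239  0.104]
amb [ 0.739 -0.112  0.2  ] [ 0.725 -0.097  0.2  ] [ 0.734 -0.11   0.188]
grn [ 0.611 -0.381  0.2  ] [ 0.597 -0.361  0.2  ] [ 0.604 -0.383  0.187]
small [0.601 0.345 0.05 ] [0.6   0.333 0.05 ] [0.601 0.338 0.056]Traceback (most recent call last):
  File "<stdin>", line 14, in <module>
    return _nx.concatenate(arrs, 1, dtype=dtype, casting=casting)
           ~~~~~~~~~~~~~~~^^^^^^^^^^^^^^^^^^^^^^^^^^^^^^^^^^^^^^^
ValueError: all the input array dimensions except for the concatenation axis must match exactly, but along dimension 0, the array at index 0 has size 450 and the array at index 1 has size 449
```

```bash
python3 - <<'E'
from h import *
a=cv2.imread("pics/a.png");b=cv2.imread("pics/b.png")
for nm,im,(x0,y0,x1,y1) in [("scene",a,(365,140,395,200)),("side",b,(125,205,160,250))]:
    h=cv2.cvtColor(im,cv2.COLOR_BGR2HSV)[y0:y1,x0:x1].astype(int)
    m=(((h[...,0]<8)|(h[...,0]>170))&(h[...,1]>165)&(h[...,2]>70))
    v,u=np.nonzero(m);u=u+x0;v=v+y0
    print(nm,u.min(),u.max(),v.min(),v.max(),u.mean().round(1),v.mean().round(1),len(u))
    c=(u.mean(),v.mean())
    if nm=="scene":p=c
    else: print("handle",tri("scene",p,"side",c))
print("stopper",tri("scene",(284.7,139),"side",(271,275))[0].round(3),"purple",onz("scene",302,78,.08).round(3))
s=r.sense();from scipy.spatial.transform import Rotation as Ro
R=Ro.from_quat(s["tool_rot"]).as_matrix()
for t in [(.634,.221,.28)]: print("to",t,(R.T@(np.array(t)-s["eef_pos"])*100).round(1))
c=cv2.resize(a[70:220,300:430],(390,450));d=cv2.resize(b[200:384,100:260],(391,450))
cv2.imwrite("pics/c.png",np.hstack([c,d]))
E
```

```text
scene 374 386 149 172 379.9 158.4 137
side 133 145 216 240 139.4 227.4 194
handle (array([0.63660073, 0.22603237, 0.17728498]), np.float64(0.003940759587817917))
stopper [0.391 0.157 0.027] purple [0.268 0.288 0.08 ]
to (0.634, 0.221, 0.28) [ 67.1 -53.9  -4.9]
```

View pics/c.png

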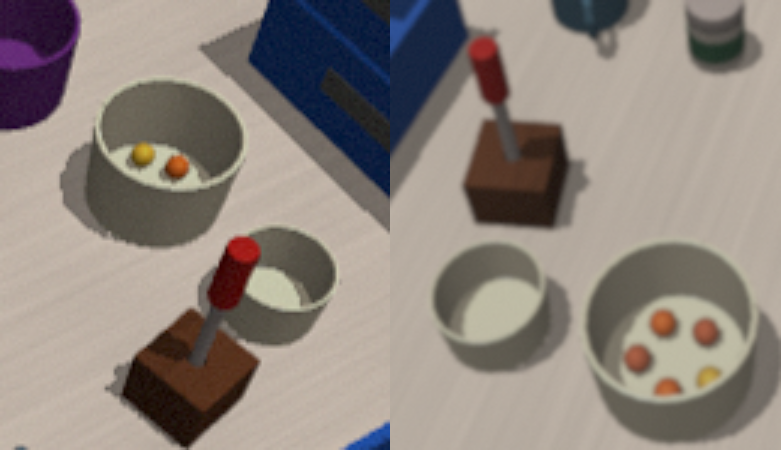

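The crop confirms it. The large white pot (left half 165,160; right half 670,340) holds the beads. The red-handled stirrer stands in the dark block (left half 235,275).

```bash
python3 -m crank '[[[4,-3,-2,-0.14],[8,-6.5,-4,-0.28],[12.5,-10,-4,-0.42],[17,-13.5,-4,-0.56],[21,-17,-4,-0.7],[25.5,-20.5,-4,-0.84],[30,-24,-4,-0.98],[34,-27,-4.5,-1.12]]]' 1 30; cat >> h.py <<'E'
def rel(t,yaw=None):
    from scipy.spatial.transform import Rotation as Ro
    s=r.sense();R=Ro.from_quat(s["tool_rot"]).as_matrix()
    a=np.arctan2(R[1,0],R[0,0])
    print("tcp",np.round(s["eef_pos"],4),"xaxis",a.round(3),"rel cm",(R.T@(np.array(t)-s["eef_pos"])*100).round(2),"turn",None if yaw is None else round(a-yaw,3))
E
python3 -c "
from h import *
rel((.636,.225,.28),1.571)"
```

```text
time: 0.9
eef_pos: [0.394, -0.1785, 0.2737]
tool_rot: [0.739, 0.673, -0.0, -0.0]
wrist_force: [0.7, -1.1, 1.4]
opening: 0.0854
grasp_force: 0.0
tcp [ 0.394  -0.1785  0.2737] xaxis 1.477 rel cm [42.43 20.33 -0.63] turn -0.094
```

```bash
python3 -m crank '[[[4.5,2,0,-0.1],[9,4,0,-0.1],[13.5,6.5,0,-0.1],[18,8.5,0,-0.1],[22.5,10.5,0,-0.1],[27,12.5,0,-0.1],[29,13.5,0,-0.1],[31,14,0,-0.1]]]'
python3 - <<'E'
from h import *
grab("wrist","w1.png")
rel((.636,.225,.28),1.571)
print(proj("wrist",(.636,.225,.177)),proj("wrist",(.634,.221,.06)))
E
```

```text
time: 1.7
eef_pos: [0.5642, 0.1159, 0.2728]
tool_rot: [0.706, 0.708, -0.001, -0.0]
wrist_force: [0.4, -0.7, 0.6]
opening: 0.0854
grasp_force: 0.0
tcp [0.5646 0.1178 0.2724] xaxis 1.574 rel cm [10.69  7.18 -0.76] turn 0.003
[359.60081424  40.05043391] [320.73182095  61.41976158]
```

View pics/w1.png

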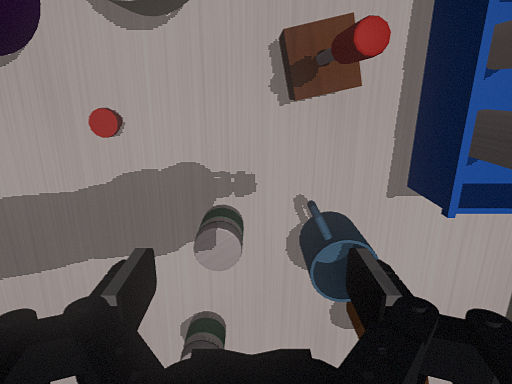

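The wrist view shows the red handle's top at (372,36), the holder at (322,57) and the mug at (337,258).

```bash
python3 -c "
from h import *
print(onz('wrist',372,36,.2), onz('wrist',322,58,.06))
rel((.636,.225,.28))"
python3 -m crank '[[[2,1.5,0,0],[4.5,3,0,0],[7,4.5,0,0],[9,6,0,0],[10.5,7.2,0,0],[10.5,7.2,0,0],[10.5,7.2,0,0],[10.5,7.2,0,0]]]'
```

```text
[0.63626792 0.22411375 0.2       ] [0.63506902 0.22422873 0.06      ]
tcp [0.5646 0.1178 0.2724] xaxis 1.574 rel cm [10.69  7.18 -0.76] turn None
time: 2.55
eef_pos: [0.6351, 0.2184, 0.2742]
tool_rot: [0.707, 0.707, -0.0, 0.0]
wrist_force: [-0.8, 0.0, -0.3]
opening: 0.0857
grasp_force: 0.0
```

```bash
python3 -m crank '[[[0.5,0,2,0],[0.5,0.1,4.5,0],[0.5,0.1,7,0],[0.5,0.1,9.5,0],[0.5,0.1,11.5,0],[0.5,0.1,12,0],[0.5,0.1,12,0],[0.5,0.1,12,0]]]'; python3 -m crank '[[[0,0,0,0],[0,0,0,0],[0,0,0,0],[0,0,0,0],[0,0,0,0],[0,0,0,0],[0,0,0,0],[0,0,0,0]]]' 0 60
```

```text
time: 3.35
eef_pos: [0.6367, 0.224, 0.1557]
tool_rot: [0.707, 0.707, 0.001, 0.0]
wrist_force: [-0.3, 0.2, 1.1]
opening: 0.0856
grasp_force: 0.0
time: 4.15
eef_pos: [0.6366, 0.2242, 0.1543]
tool_rot: [0.707, 0.707, 0.0, 0.0]
wrist_force: [0.7, 0.4, 3.6]
opening: 0.0229
grasp_force: 58.7
```

```bash
python3 -m crank '[[[0,0,-2,0],[0,0,-4,0],[0,0,-6,0],[0,0,-8,0],[0,0,-10,0],[0,0,-11,0],[0,0,-11,0],[0,0,-11,0]]]';  python3 - <<'E'
from h import *
for x,y in [(663,323),(707,332),(638,358),(668,388),(709,378)]:
    p=onz("side",100+(x-390)*160/391,200+y*184/450,.017);print(p.round(3),((p-[.45,.329,0])[:2]*1000).round())
rel((.45,.329,.26),1.571)
E
```

```text
time: 4.95
eef_pos: [0.6364, 0.2242, 0.2631]
tool_rot: [0.707, 0.707, -0.0, -0.0]
wrist_force: [0.4, -0.6, -2.7]
opening: 0.0227
grasp_force: 59.0
[0.467 0.311 0.017] [ 17. -18.]
[0.431 0.308 0.017] [-19. -21.]
[0.475 0.344 0.017] [25. 15.]
[0.444 0.359 0.017] [-6. 30.]
[0.417 0.343 0.017] [-33.  14.]
tcp [0.6364 0.2242 0.2631] xaxis 1.572 rel cm [ 10.5  -18.63   0.32] turn 0.001
```

```bash
python3 -m crank '[[[1.5,-3,0,0],[3.5,-6.5,0,0],[5.5,-10,0,0],[7.5,-13.5,0,0],[9,-16,0,0],[10,-18,0,0],[10.5,-18.6,0,0],[10.5,-18.6,0,0]]]'
python3 - <<'E'
from h import *
w=grab("wrist","w2.png");s=grab("side","s2.png")
rel((.45,.329,.26),1.571)
cv2.imwrite("pics/d.png",np.hstack([cv2.cvtColor(cv2.resize(x,(400,300)),cv2.COLOR_RGB2BGR) for x in (w,s)]))
print(proj("side",(.45,.329,.085)),proj("side",(.45,.329,.006)),proj("wrist",(.45,.329,.085)))
E
```

```text
time: 5.75
eef_pos: [0.4497, 0.3294, 0.2634]
tool_rot: [0.706, 0.708, -0.0, -0.0]
wrist_force: [-0.1, 0.2, -0.9]
opening: 0.0223
grasp_force: 59.2
tcp [0.4508 0.3287 0.2634] xaxis 1.572 rel cm [ 0.03 -0.08  0.34] turn 0.001
[214.46370449 325.87844666] [217.02300605 345.64719461] [250.85923824 167.65850198]
```

View pics/d.png

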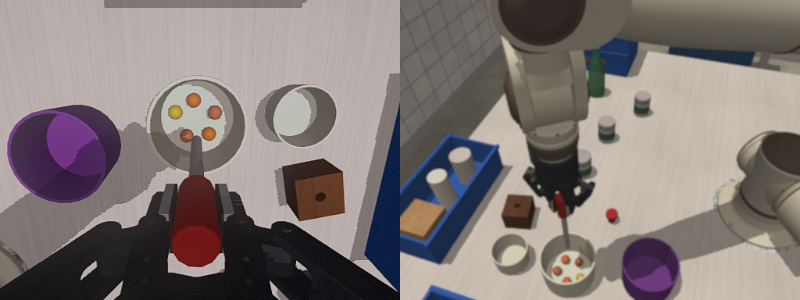

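The stirrer hangs over the pot, with its foot near (197,140) in the half-scale wrist view, inside the bead ring. The beads are at (193,100), (176,112), (215,112), (186,135) and (208,134). The rod looks upright.

```bash
python3 - <<'E'
from h import *
B=[onz("wrist",u*1.28,v*1.28,.017) for u,v in [(193,100),(176,112),(215,112),(186,135),(208,134)]]
print(np.round(B,3))
print("foot proj/1.28",proj("wrist",(.4508,.3287,.119))/1.28)
print("rim pts",[onz("wrist",u*1.28,v*1.28,.085).round(3)[:2] for u,v in [(147,122),(248,122),(197,171),(197,76)]])
print("rim side",[onz("side",u,v,.085).round(3)[:2] for u,v in [(180,329),(252,325),(215,300)]])
E
```

```text
[[0.445 0.361 0.017]
 [0.419 0.343 0.017]
 [0.479 0.343 0.017]
 [0.434 0.307 0.017]
 [0.469 0.308 0.017]]
foot proj/1.28 [196.64682523 137.88170368]
rim pts [array([0.388, 0.341]), array([0.516, 0.341]), array([0.451, 0.274]), array([0.451, 0.397])]
rim side [array([0.507, 0.353]), array([0.386, 0.307]), array([0.468, 0.279])]
```

```bash
python3 -m crank '[[[0.2,0,2,0],[0.2,0,4,0],[0.2,0,6,0],[0.2,0,8,0],[0.2,0,9.5,0],[0.2,0,10.5,0],[0.2,0,10.8,0],[0.2,0,10.8,0]]]'
python3 -m crank '[[[0.3,1,0,0],[0.3,2,0,0],[0.3,3,0,0],[1.8,2.6,0,0],[2.9,1.5,0,0],[3.3,0,0,0],[2.9,-1.5,0,0],[1.8,-2.6,0,0]]]'
python3 -c "
from h import *
rel((.451,.335,.155))"
```

```text
time: 6.65
eef_pos: [0.4507, 0.3307, 0.1559]
tool_rot: [0.707, 0.707, -0.0, -0.0]
wrist_force: [-1.3, 0.5, -0.1]
opening: 0.0228
grasp_force: 59.2
time: 7.45
eef_pos: [0.4226, 0.3497, 0.1561]
tool_rot: [0.706, 0.708, 0.0, 0.0]
wrist_force: [2.0, -2.6, -1.5]
opening: 0.0226
grasp_force: 59.3
tcp [0.4226 0.3497 0.1561] xaxis 1.574 rel cm [-1.48  2.84  0.11] turn None
```

```bash
python3 -m crank '[[[-1.5,-0.4,0,0],[-3,0,0,0],[-4.1,1.1,0,0],[-4.5,2.6,0,0],[-4.1,4.1,0,0],[-3,5.2,0,0],[-1.5,5.6,0,0],[0,5.2,0,0]]]'
python3 -m crank '[[[1.1,-1.1,0,0],[1.5,-2.6,0,0],[1.1,-4.1,0,0],[0,-5.2,0,0],[-1.5,-5.6,0,0],[-3,-5.2,0,0],[-4.1,-4.1,0,0],[-4.5,-2.6,0,0]]]'
python3 - <<'E'
from h import *
w=grab("wrist","w3.png");s=grab("side","s3.png")
rel((.451,.335,.155))
cv2.imwrite("pics/e.png",np.hstack([cv2.cvtColor(x,cv2.COLOR_RGB2BGR) for x in (cv2.resize(w,(400,300)),cv2.resize(s[264:384,140:300],(400,300)))]))
E
```

```text
time: 8.25
eef_pos: [0.4779, 0.3492, 0.155]
tool_rot: [0.707, 0.707, -0.001, -0.0]
wrist_force: [-0.7, 0.2, -2.3]
opening: 0.023
grasp_force: 59.3
time: 9.05
eef_pos: [0.451, 0.3029, 0.1566]
tool_rot: [0.707, 0.707, 0.0, 0.0]
wrist_force: [0.3, 0.1, -0.9]
opening: 0.023
grasp_force: 59.4
tcp [0.4523 0.3032 0.1557] xaxis 1.57 rel cm [ 3.18 -0.13  0.06] turn None
```

View pics/e.png

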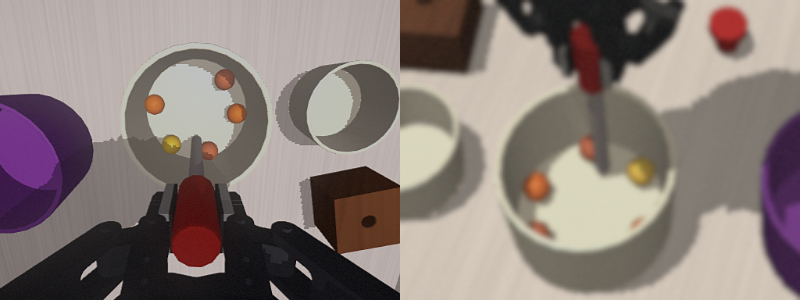

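The beads have spread. They are now at (153,104), (224,79), (236,113), (172,144) and (209,150), all still inside the pot, and the rod is at (197,140). I'll do one more sweep, ending near the -x wall.

```bash
python3 - <<'E'
from h import *
print(np.round([onz("wrist",u*1.28,v*1.28,.017) for u,v in [(153,104),(224,79),(236,113),(172,144),(209,150)]],3))
print("rim",[onz("wrist",u*1.28,v*1.28,.085).round(3)[:2] for u,v in [(121,115),(270,115),(197,43),(197,191)]])
E
python3 -m crank '[[[0.4,1.5,0,0],[1.5,2.6,0,0],[3,3,0,0],[4.5,2.6,0,0],[5.6,1.5,0,0],[6,0,0,0],[5.6,-1.5,0,0],[4.5,-2.6,0,0]]]'
```

```text
[[0.405 0.343 0.017]
 [0.482 0.369 0.017]
 [0.496 0.333 0.017]
 [0.424 0.297 0.017]
 [0.467 0.29  0.017]]
rim [array([0.389, 0.342]), array([0.514, 0.342]), array([0.453, 0.398]), array([0.453, 0.272])]
time: 9.95
eef_pos: [0.4221, 0.3495, 0.156]
tool_rot: [0.706, 0.708, -0.0, -0.0]
wrist_force: [0.5, -0.3, -0.9]
opening: 0.0225
grasp_force: 59.5
```

```bash
python3 -m crank '[[[-0.4,-0.5,0,0],[-0.9,-1,0,0],[-1.3,-1.3,0,0],[-1.3,-1.6,0,0],[-1.3,-1.6,0.2,0],[-1.3,-1.6,0.4,0],[-1.3,-1.6,0.5,0],[-1.3,-1.6,0.5,0]]]'
python3 - <<'E'
from h import *
w=grab("wrist","w4.png");s=grab("side","s4.png")
rel((.451,.335,.155));print(r.sense()["wrist_force"])
cv2.imwrite("pics/f.png",np.hstack([cv2.cvtColor(x,cv2.COLOR_RGB2BGR) for x in (cv2.resize(w,(400,300)),cv2.resize(s[264:384,140:300],(400,300)))]))
E
```

```text
time: 10.75
eef_pos: [0.4115, 0.3365, 0.1534]
tool_rot: [0.707, 0.707, 0.004, 0.003]
wrist_force: [13.5, -1.2, 2.8]
opening: 0.0228
grasp_force: 77.8
tcp [0.4115 0.3365 0.1534] xaxis 1.571 rel cm [-0.14  3.95 -0.13] turn None
[13.51628936 -0.04879358  3.15420758]
```

View pics/f.png

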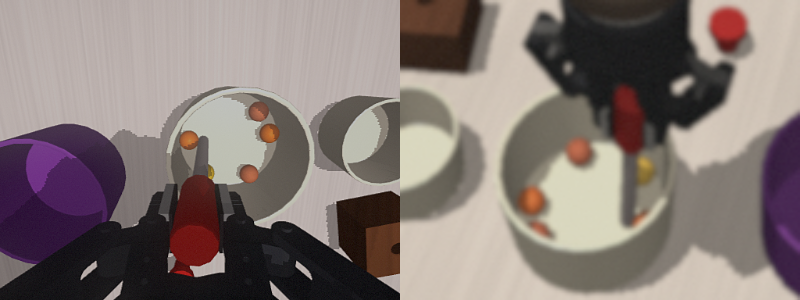

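```bash
python3 -m crank '[[[0,0.3,0.1,0],[0,0.5,0.2,0],[0,0.5,0.3,0],[0,0.5,0.4,0],[0,0.5,0.4,0],[0,0.5,0.4,0],[0,0.5,0.4,0],[0,0.5,0.4,0]]]' - 20
python3 -m crank '[[[0,0,0,0],[0,0,0,0],[0,0,0,0],[0,0,0,0],[0,0,0,0],[0,0.3,0,0],[0,0.6,0,0],[0,0.9,0,0]]]' 0.5
```

```text
time: 11.65
eef_pos: [0.4152, 0.3368, 0.1506]
tool_rot: [0.707, 0.707, 0.004, 0.002]
wrist_force: [5.7, -1.9, 14.0]
opening: 0.0229
grasp_force: 67.3
time: 12.45
eef_pos: [0.4226, 0.336, 0.1469]
tool_rot: [0.707, 0.707, -0.0, -0.0]
wrist_force: [-0.1, 0.0, 0.1]
opening: 0.0425
grasp_force: 0.0
```

```bash
python3 -m crank '[[[0,0.5,0,0],[0,1,0,0],[0,1.5,0,0],[0,2,0,0],[0,2.5,0,0],[0,3,0,0],[0,3.5,0,0],[0,4,0,0]]]' 
python3 - <<'E'
from h import *
w=grab("wrist","w5.png");s=grab("side","s5.png")
rel((.451,.335,.155));print(r.sense()["wrist_force"])
cv2.imwrite("pics/g.png",np.hstack([cv2.cvtColor(x,cv2.COLOR_RGB2BGR) for x in (cv2.resize(w,(400,300)),cv2.resize(s[234:384,110:310],(400,300)))]))
E
```

```text
time: 13.25
eef_pos: [0.4627, 0.336, 0.147]
tool_rot: [0.707, 0.707, -0.0, -0.0]
wrist_force: [-0.2, -0.3, -0.5]
opening: 0.0425
grasp_force: 0.0
tcp [0.4628 0.336  0.1469] xaxis 1.571 rel cm [-0.1  -1.18 -0.81] turn None
[-0.35912012 -0.67465856  0.16434464]
```

View pics/g.png

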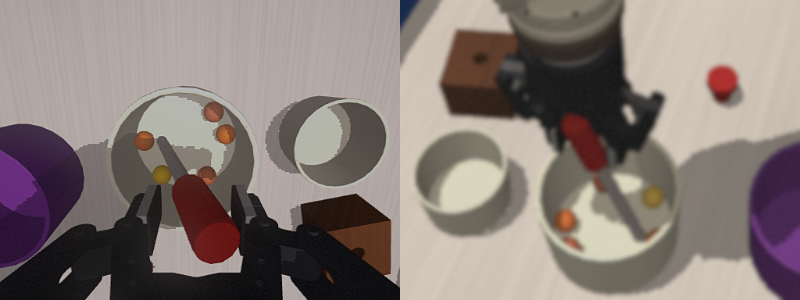

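The stirrer leans towards +x as planned: foot at about (163,142) in the wrist half, handle at (210,235), with all five beads inside. I'll lower it onto the far rim now.

```bash
python3 -m crank '[[[0,1,0.3,0],[0,2,0.8,0],[0,3,1.3,0],[0,4,1.8,0],[0,5,2.3,0],[0,6,2.9,0],[0,7,3.5,0],[0,8,4,0]]]' 
python3 -m crank '[[[0,0.7,0,0],[0,1.5,0,0],[0,1.5,0,0],[0,1.5,0,0],[0,1.5,-2,0],[0,1.5,-5,0],[0,1.5,-9,0],[0,1.5,-13,0]]]' 
python3 - <<'E'
from h import *
w=grab("scene","w6.png");s=grab("side","s6.png")
rel((.523,.018,.2),1.571);print(r.sense()["wrist_force"])
cv2.imwrite("pics/i.png",np.hstack([cv2.cvtColor(x,cv2.COLOR_RGB2BGR) for x in (cv2.resize(w[60:210,290:490],(400,300)),cv2.resize(s[234:384,110:310],(400,300)))]))
E
```

```text
time: 14.15
eef_pos: [0.5429, 0.3373, 0.1113]
tool_rot: [0.707, 0.708, 0.002, -0.001]
wrist_force: [-13.1, 0.4, 37.4]
opening: 0.043
grasp_force: 118.3
time: 14.95
eef_pos: [0.5575, 0.3358, 0.2374]
tool_rot: [0.707, 0.707, -0.001, -0.0]
wrist_force: [2.2, 0.3, -0.9]
opening: 0.0425
grasp_force: 0.0
tcp [0.5591 0.3367 0.2428] xaxis 1.572 rel cm [-31.89  -3.66   4.12] turn 0.001
[1.20305649 0.12785629 0.53210185]
```

View pics/i.png

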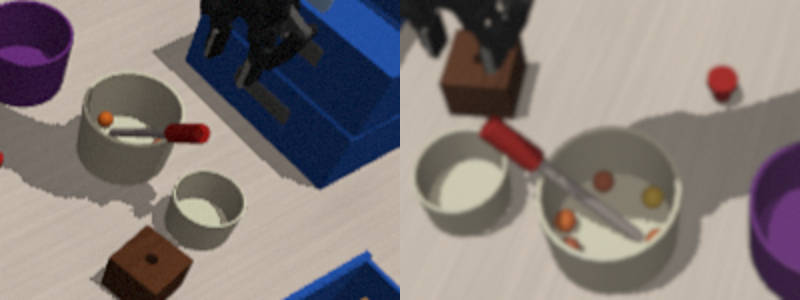

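The stirrer now rests on the far rim (handle at (187,133) in the left half), with its foot and all the beads in the pot. Next are the tins.

```bash
python3 - <<'E'
from h import *
p=np.array(r.sense()["eef_pos"])
print("tin_R by w1",(onz("wrist",218,248,p[2]-.1924)-p+[.5646,.1178,.2724]).round(3))
E
python3 -m crank '[[[-4,-0.5,0,0],[-8.5,-1,0,0],[-13,-1.5,0,0],[-17.5,-2,0.5,0],[-22,-2.5,1,0],[-26,-3,2,0],[-29.5,-3.5,3,0],[-31.8,-3.6,4,0]]]' 1
python3 -c "
from h import *
rel((.523,.018,.026),1.571)"
```

```text
tin_R by w1 [0.528 0.023 0.08 ]
time: 15.85
eef_pos: [0.5214, 0.0156, 0.1962]
tool_rot: [0.707, 0.707, -0.0, -0.0]
wrist_force: [0.9, 0.4, -0.6]
opening: 0.0854
grasp_force: 0.0
tcp [0.5214 0.0156 0.1962] xaxis 1.57 rel cm [ 0.25  0.17 17.02] turn -0.001
```

```bash
python3 -m crank '[[[0.4,0.4,3,0],[0.4,0.4,6,0],[0.4,0.4,9,0],[0.4,0.4,12,0],[0.4,0.4,14.5,0],[0.4,0.4,16,0],[0.4,0.4,16.8,0],[0.4,0.4,16.8,0]]]'
python3 -m crank '[[[0,0,0,0],[0,0,0,0],[0,0,0,0],[0,0,0,0],[0,0,0,0],[0,0,0,0],[0,0,0,0],[0,0,0,0]]]' 0 60
python3 -m crank '[[[0,0,-0.5,0],[0,0,-1.5,0],[0,0,-2.5,0],[0,0,-3.5,0],[0,0,-4,0],[0,0,-4,0],[0,0,-4,0],[0,0,-4,0]]]'
python3 -m crank '[[[0,0,0,0],[0,0,0,0],[0,0,0,0],[0,0,0,0],[0,0,0,0],[0,0,0,0],[0,0,0,0],[0,0,0,0]]]'
python3 -c "
from h import *
for i in range(6): print(r.sense()['wrist_force'].round(2)); r.get_image('wrist')
s=r.sense();print(s['joint_torque'].round(2))"
```

```text
time: 16.65
eef_pos: [0.5254, 0.022, 0.0283]
tool_rot: [0.707, 0.707, -0.0, -0.0]
wrist_force: [0.9, -0.1, 0.3]
opening: 0.0851
grasp_force: 0.0
time: 17.45
eef_pos: [0.5265, 0.0221, 0.0305]
tool_rot: [0.707, 0.707, 0.001, 0.001]
wrist_force: [-1.0, 0.2, 5.8]
opening: 0.0552
grasp_force: 63.7
time: 18.25
eef_pos: [0.5253, 0.0221, 0.0685]
tool_rot: [0.707, 0.707, -0.0, -0.0]
wrist_force: [-0.0, 0.1, -2.1]
opening: 0.0551
grasp_force: 63.6
time: 19.05
eef_pos: [0.5256, 0.0221, 0.069]
tool_rot: [0.707, 0.707, 0.0, 0.0]
wrist_force: [0.4, 0.1, -2.1]
opening: 0.0549
grasp_force: 63.6
[ 0.38  0.11 -2.14]
[-0.32  0.51 -1.81]
[ 0.41  0.6  -2.32]
[-1.04 -0.36 -2.36]
[-0.15 -0.57 -2.35]
[ 0.05 -0.17 -1.55]
[ 0.000e+00 -4.954e+01  4.762e+01  0.000e+00 -1.000e-02  0.000e+00]
```

```bash
python3 -m crank '[[[0,0,1,0],[0,0,2,0],[0,0,3,0],[0,0,3.5,0],[0,0,3.8,0],[0,0,4,0],[0,0,4,0],[0,0,4,0]]]'
python3 -m crank '[[[0,0,0,0],[0,0,0,0],[0,0,0,0],[0,0,0,0],[0,0,0,0],[0,0,0,0],[0,0,-1,0],[0,0,-3,0]]]' 1
python3 -m crank '[[[0,0,-3,0],[0,0,-6,0],[0,0,-9,0],[0,0,-12,0],[-4,-0.5,-12,0],[-8,-1,-12,0],[-12,-1.8,-12,0],[-14,-2.2,-12,0]]]'
python3 - <<'E'
from h import *
rel((.4995,-.150,.026),1.571)
i=grab("wrist","w7.png");i=grab("scene","s7.png")
print(proj("wrist",(.4995,-.150,.08)),proj("wrist",(.525,.022,.08)))
E
```

```text
time: 20.15
eef_pos: [0.525, 0.0221, 0.0305]
tool_rot: [0.707, 0.707, -0.0, -0.0]
wrist_force: [-11.3, 0.3, 13.8]
opening: 0.055
grasp_force: 65.0
time: 20.95
eef_pos: [0.5247, 0.0221, 0.0585]
tool_rot: [0.707, 0.707, -0.001, -0.001]
wrist_force: [-0.0, 0.1, 1.0]
opening: 0.0852
grasp_force: 0.0
time: 21.75
eef_pos: [0.5031, -0.1203, 0.1799]
tool_rot: [0.707, 0.707, 0.0, 0.0]
wrist_force: [-0.3, -0.2, 0.8]
opening: 0.0855
grasp_force: 0.0
tcp [ 0.5031 -0.1203  0.1799] xaxis 1.57 rel cm [-2.96 -0.37 15.39] turn -0.001
[246.99181871 226.44804551] [284.76738767 -18.37058598]
```

View pics/w7.png

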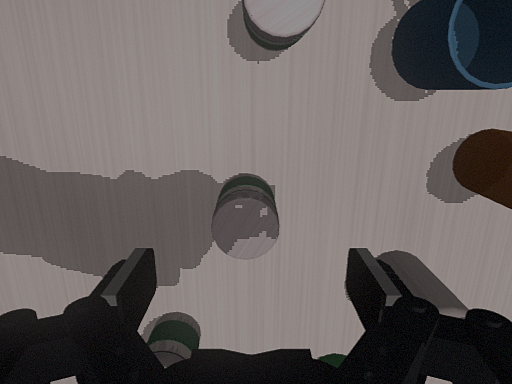

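Tin_R stands upright at the top (285,0). Tin_M's lid is at (246,228), 2 px from where I predicted it.

```bash
python3 -m crank '[[[-1.5,-0.2,1,0],[-3,-0.4,3,0],[-3,-0.4,6,0],[-3,-0.4,9,0],[-3,-0.4,12,0],[-3,-0.4,14,0],[-3,-0.4,15,0],[-3,-0.4,15,0]]]'
python3 -m crank '[[[0,0,0,0],[0,0,0,0],[0,0,0,0],[0,0,0,0],[0,0,0,0],[0,0,0,0],[0,0,0,0],[0,0,0,0]]]' 0 60
python3 -m crank '[[[0,0,-0.5,0],[0,0,-1.5,0],[0,0,-2.5,0],[0,0,-3.5,0],[0,0,-4,0],[0,0,-4,0],[0,0,-4,0],[0,0,-4,0]]]'
python3 -m crank '[[[0,0,0,0],[0,0,0,0],[0,0,0,0],[0,0,0,0],[0,0,0,0],[0,0,0,0],[0,0,0,0],[0,0,0,0]]]'
```

```text
time: 22.65
eef_pos: [0.4991, -0.1474, 0.0277]
tool_rot: [0.707, 0.708, -0.001, -0.001]
wrist_force: [-0.1, 0.2, 0.5]
opening: 0.0856
grasp_force: 0.0
time: 23.45
eef_pos: [0.5001, -0.1481, 0.0306]
tool_rot: [0.707, 0.707, 0.0, 0.001]
wrist_force: [-3.5, 0.5, 5.9]
opening: 0.0549
grasp_force: 63.8
time: 24.25
eef_pos: [0.4995, -0.1478, 0.0685]
tool_rot: [0.707, 0.707, -0.0, -0.0]
wrist_force: [-0.1, 0.1, -8.1]
opening: 0.0552
grasp_force: 65.0
time: 25.05
eef_pos: [0.4998, -0.1479, 0.069]
tool_rot: [0.707, 0.707, -0.0, -0.0]
wrist_force: [-0.4, -1.4, -7.0]
opening: 0.0549
grasp_force: 65.0
```

Tin_M weighs about 7.3 N and tin_R about 2.1 N. I'll put tin_M down and lift the third as well, since the task asks for all three.

```bash
python3 -m crank '[[[0,0,1,0],[0,0,2,0],[0,0,3,0],[0,0,3.5,0],[0,0,3.8,0],[0,0,3.9,0],[0,0,3.9,0],[0,0,3.9,0]]]'
python3 -m crank '[[[0,0,0,0],[0,0,0,0],[0,0,0,0],[0,0,0,0],[0,0,0,0],[0,0,0,0],[0,0,-1,0],[0,0,-3,0]]]' 1
python3 -m crank '[[[0,0,-3,0],[0,0,-6,0],[0,0,-9,0],[0,0,-12,0],[-4,-1.8,-12,0],[-8,-3.6,-12,0],[-12,-6,-12,0],[-14,-8,-12,0]]]'
python3 - <<'E'
from h import *
rel((.415,-.311,.027),1.571)
i=grab("wrist","w8.png")
print(proj("wrist",(.415,-.311,.08)),proj("wrist",(.4998,-.148,.08)))
E
```

```text
time: 25.85
eef_pos: [0.4996, -0.1479, 0.0307]
tool_rot: [0.707, 0.707, -0.0, 0.0]
wrist_force: [-4.9, 1.6, 1.4]
opening: 0.0551
grasp_force: 65.7
time: 26.65
eef_pos: [0.4989, -0.1477, 0.0596]
tool_rot: [0.707, 0.707, -0.001, -0.001]
wrist_force: [-0.0, -0.3, 0.2]
opening: 0.0855
grasp_force: 0.0
time: 27.45
eef_pos: [0.4187, -0.2903, 0.1807]
tool_rot: [0.707, 0.707, -0.0, 0.0]
wrist_force: [0.9, -0.1, 0.1]
opening: 0.0856
grasp_force: 0.0
tcp [ 0.4187 -0.2903  0.1807] xaxis 1.571 rel cm [-2.06 -0.38 15.37] turn -0.0
[249.77901046 213.65833302] [379.61000086 -21.0049053 ]
```

View pics/w8.png

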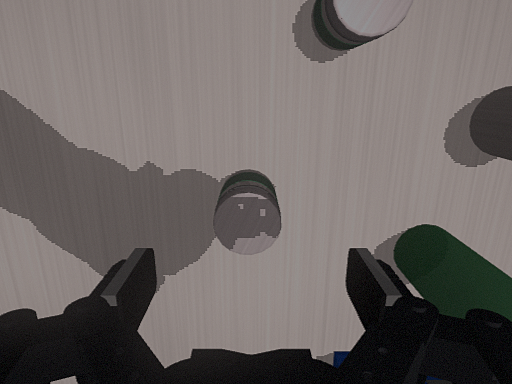

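Tin_L's lid is at (247,222). Tin_M stands upright at the top (370,5).

```bash
python3 -m crank '[[[-1.5,-0.3,1,0],[-2.3,-0.5,3,0],[-2.3,-0.5,6,0],[-2.3,-0.5,9,0],[-2.3,-0.5,12,0],[-2.3,-0.5,14,0],[-2.3,-0.5,15,0],[-2.3,-0.5,15,0]]]'
python3 -m crank '[[[0,0,0,0],[0,0,0,0],[0,0,0,0],[0,0,0,0],[0,0,0,0],[0,0,0,0],[0,0,0,0],[0,0,0,0]]]' 0 60
python3 -m crank '[[[0,0,-0.5,0],[0,0,-1.5,0],[0,0,-2.5,0],[0,0,-3.5,0],[0,0,-4,0],[0,0,-4,0],[0,0,-4,0],[0,0,-4,0]]]'
python3 -m crank '[[[0,0,0,0],[0,0,0,0],[0,0,0,0],[0,0,0,0],[0,0,0,0],[0,0,0,0],[0,0,0,0],[0,0,0,0]]]'
```

```text
time: 28.3
eef_pos: [0.4146, -0.3105, 0.0287]
tool_rot: [0.707, 0.708, -0.0, -0.001]
wrist_force: [-0.4, -0.2, 0.4]
opening: 0.0853
grasp_force: 0.0
time: 29.1
eef_pos: [0.4158, -0.3117, 0.0317]
tool_rot: [0.707, 0.707, 0.0, 0.001]
wrist_force: [-0.9, 1.1, 5.7]
opening: 0.0548
grasp_force: 63.8
time: 29.9
eef_pos: [0.4147, -0.3108, 0.0695]
tool_rot: [0.707, 0.707, -0.0, -0.0]
wrist_force: [-0.2, 0.2, -1.9]
opening: 0.055
grasp_force: 63.6
time: 30.7
eef_pos: [0.4149, -0.311, 0.07]
tool_rot: [0.707, 0.707, 0.0, -0.0]
wrist_force: [-0.2, 0.2, -1.7]
opening: 0.0547
grasp_force: 63.6
```

Tin_L is light too, at about 1.8 N. Tin_M is the heaviest, so I'll set tin_L down and go back for it.

```bash
python3 -m crank '[[[0,0,1,0],[0,0,2,0],[0,0,3,0],[0,0,3.5,0],[0,0,3.8,0],[0,0,3.9,0],[0,0,3.9,0],[0,0,3.9,0]]]'
python3 -m crank '[[[0,0,0,0],[0,0,0,0],[0,0,0,0],[0,0,0,0],[0,0,0,0],[0,0,0,0],[0,0,-1,0],[0,0,-3,0]]]' 1
python3 -m crank '[[[0,0,-3,0],[0,0,-6,0],[0,0,-9,0],[0,0,-12,0],[4,2,-12,0],[8,4.2,-12,0],[12,6.4,-12,0],[15,8,-12,0]]]'
python3 -c "
from h import *
rel((.4995,-.148,.028),1.571)"
```

```text
time: 31.5
eef_pos: [0.4148, -0.3109, 0.0317]
tool_rot: [0.707, 0.707, -0.0, -0.0]
wrist_force: [-4.0, 4.3, 5.7]
opening: 0.0551
grasp_force: 64.2
time: 32.3
eef_pos: [0.4142, -0.3105, 0.0605]
tool_rot: [0.707, 0.707, -0.0, -0.001]
wrist_force: [-0.8, -0.8, 0.2]
opening: 0.0855
grasp_force: 0.0
time: 33.1
eef_pos: [0.4957, -0.1589, 0.182]
tool_rot: [0.707, 0.708, 0.0, 0.0]
wrist_force: [0.4, -1.1, -0.7]
opening: 0.0856
grasp_force: 0.0
tcp [ 0.4957 -0.1589  0.182 ] xaxis 1.572 rel cm [ 1.09  0.37 15.4 ] turn 0.001
```

```bash
python3 -m crank '[[[1.1,0.4,1,0],[1.1,0.4,3,0],[1.1,0.4,6,0],[1.1,0.4,9,0],[1.1,0.4,12,0],[1.1,0.4,14,0],[1.1,0.4,15.2,0],[1.1,0.4,15.2,0]]]'
python3 -m crank '[[[0,0,0,0],[0,0,0,0],[0,0,0,0],[0,0,0,0],[0,0,0,0],[0,0,0,0],[0,0,0,0],[0,0,0,0]]]' 0 70
python3 -m crank '[[[0,0,-1,0],[0,0,-3,0],[0,0,-5,0],[0,0,-7,0],[0,0,-9,0],[0,0,-11,0],[0,0,-13,0],[0,0,-14,0]]]'
python3 -m crank '[[[0,0,0,0],[0,0,0,0],[0,0,0,0],[0,0,0,0],[0,0,0,0],[0,0,0,0],[0,0,0,0],[0,0,0,0]]]'
python3 - <<'E'
from h import *
a=grab("scene","z1.png");b=grab("side","z2.png")
cv2.imwrite("pics/z.png",np.hstack([cv2.cvtColor(cv2.resize(x,(400,300)),cv2.COLOR_RGB2BGR) for x in (a,b)]))
E
```

```text
time: 33.9
eef_pos: [0.4977, -0.15, 0.0277]
tool_rot: [0.707, 0.707, -0.001, -0.001]
wrist_force: [-0.1, -0.2, -0.4]
opening: 0.0853
grasp_force: 0.0
time: 34.7
eef_pos: [0.4998, -0.1502, 0.0308]
tool_rot: [0.707, 0.707, 0.001, 0.001]
wrist_force: [-0.1, -1.3, 6.9]
opening: 0.0548
grasp_force: 73.6
time: 35.5
eef_pos: [0.4989, -0.1499, 0.1707]
tool_rot: [0.707, 0.707, 0.0, 0.0]
wrist_force: [1.0, 0.3, -7.8]
opening: 0.0548
grasp_force: 76.0
time: 36.3
eef_pos: [0.4988, -0.1499, 0.169]
tool_rot: [0.707, 0.707, -0.0, 0.0]
wrist_force: [1.1, 0.5, -7.4]
opening: 0.055
grasp_force: 76.0
```

View pics/z.png

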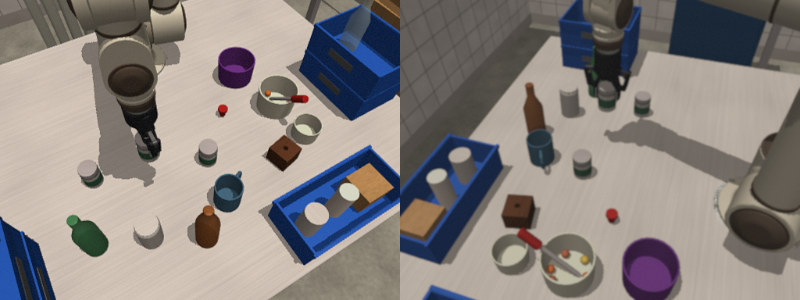

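The heavy tin is held upright about 14 cm above the shelf (147,145 in the left half). The light tins stand at (90,173) and (208,152), the stirrer and beads are in the pot, and the bottles, can, mug and stopper haven't moved.

```bash
python3 -c "
from rig import r
print(r.sign_off())"
```

```text
the job is handed in; nothing more can be done
None
```

I handed the job in with everything done: the beads are stirred and the stirrer is left in the pot, tin_M (the middle one) felt heaviest at about 7.3 N against roughly 2 N each for the others and is held upright about 14 cm up, and the two lighter tins stand upright on the shelf; the sign-off gave no verdict.

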